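Tidy the jewellery bench: vials, tins and stamp into their trays

ROBOT

A 6-joint arm with a two-finger parallel gripper is mounted at the origin on the work surface. World frame = base frame: x ahead of the robot, y to its left, z up, the work surface at z = 0. Lengths are in mm, angles in rad, forces in N, time in s.
With the tool pointing down it reaches from about 350 to 775 mm from the base axis. Payload 7.3 kg.
Tool frame: the origin (TCP) lies at the centre of the arm's flange, where the gripper is bolted on; the fingertips stand 178 mm ahead of it and the grasp point (between the pads) lies 159 mm ahead of it; z points along the fingers, y is the direction in which the jaws open and shut (so a half turn about z gives the same grasp; the last joint's range is limited). The gripper opens to 92 mm and grips with 3 to 60 N. Pads are 19 mm wide; open, the fingers measure 130 mm over their backs; the gripper's body (75 mm by 190 mm) begins 47 mm behind the grasp point.
Start: joints at [-1.317, 0.342, 1.524, -0, 1.275, -0.146], TCP at [204.367, -483.593, 404.741] pointing down, gripper open.
Joint ranges: [-2.53, 2.53], [-0.77, 2.02], [0.04, 2.7], [-1, 4.14], [0.28, 2.66], [-3.11, 3.11]. Speed limits (rad/s): [2.57, 2.57, 3.14, 3.14, 3.14, 3.14].

INTERFACE

Orientations are given as [roll, pitch, yaw] about the fixed x, y, z axes, in that order (R = Rz(yaw) Ry(pitch) Rx(roll)).
In Python, from plant import get_obs, capture, close_job gives the robot as it stands. The module is installed in compiled form; this text tells all that it offers.
- The arm moves only by the shell command python3 -m pendant 'ROWS'. ROWS is JSON, a list of rows, each a list of 3 entries, a list of its own where there are three numbers: the shift along the tool's x, y, z in m, then the turn, a rotation vector about the tool's x, y, z in rad, then the finger opening in m, from 0 to 0.0918. In form: [[[tx, ty, tz], [wx, wy, wz], fingers], ...]. A call has 1 to 10 rows; each row is the pose to reach, as a shift and turn from the pose commanded when the call began, along the tool's axes at that moment; what a row does not reach only later rows make up. A row lasts 1/12 s, in which the tool goes at most 41.7 mm and 7.16 degrees, less where a joint would pass 70% of its speed; a pose out of reach is approached as far as the arm can. A call with a gripper value outside its range is refused whole. The fingers move at their own pace and stop on an object; the grip force is fixed at half the most. Time passes only in rows, so rows that repeat a pose let the fingers close. It gives the time, the measured TCP pose, the force and the opening at its end, in the units of the state.
- get_obs(): the state, without advancing time (a new reading comes with each control period).
- capture(name): name is "side" or "top" or "wrist"; returns a dict with "color" (384x512x3 uint8, red, green, blue), "mtx" (3x3 intrinsics, pixels), "rvec" (rotation vector, rad) and "tvec" (3), from world to camera coordinates, as OpenCV has them. Camera axes: x right, y down, z forward; pixel columns grow to the right and rows downward; lengths in mm; the calibration is good to about 2 mm. A picture is of the moment at which its call begins. There is no depth.
- close_job(): hands the job in, once; it reports no verdict.
The state is a dict: "time": time; "joint_positions": joint angles; "dq": joint speeds; "tau": joint torques, N m; "tool_pos": TCP position; "tcp_rot": TCP orientation; "contact_force": force on the tool from outside, world axes, zero at the start; "moment": the same for the moment, N m; "grip_width": finger opening in mm.
Only numpy, scipy, OpenCV 4.12 (cv2) and the standard library are available. Lean on these libraries where they do the work, as an engineer would, in place of code of your own. Each camera call takes 0.05 s, during which the arm holds its last target. There are 200 camera calls.

TASK

Put away the five things left on the craft bench: the magenta and the teal glitter vial into the white tray, the brass and the grey tin into the blue tray, one to each bay, and the wooden stamp into the dark wooden tray. Set each down upright and flat on the tray's floor, without dropping it, and let go of it. Leave the paper cup and the white jar standing where they are.

Things in the scene. Friction and masses are not known exactly. Their poses are not given: they have to be found in the camera images.
- magenta_vial: capped glitter vial, magenta pink all over but for a thin clear ring under the cap; an upright cylinder 26 mm in diameter, 64 mm tall, 30 to 65 g, standing on the bench. Origin: centre of its underside, z up.
- teal_vial: capped glitter vial, teal all over but for a thin clear ring under the cap; an upright cylinder 26 mm in diameter, 64 mm tall, 30 to 65 g, standing on the bench. Origin: centre of its underside, z up.
- brass_tin: round lidded findings tin, yellow brass; an upright cylinder 48 mm in diameter, 44 mm tall, 60 to 130 g, standing on the bench. Origin: centre of its underside, z up.
- grey_tin: round lidded findings tin, grey steel; an upright cylinder 48 mm in diameter, 44 mm tall, 60 to 130 g, standing on the bench. Origin: centre of its underside, z up.
- stamp: wooden hand stamp with a black rubber face, standing face down: base block 40 mm (its x) by 56 mm (its y) and 22 mm tall, on which stands a central grip bar 16 mm thick (x) by 40 mm long (y), from 22 to 60 mm height; to be taken by the bar, across its 16 mm. 55 to 115 g. Origin: centre of its underside, z up.
- vial_tray: white plastic tray, 64 mm (x) by 124 mm (y) outside, with two square bays of 56 mm inside, centred at y = +30 and -30 mm, x = 0, parted by a divider. Origin: centre of its underside, on the bench; y along its long side. Fixed to the bench. Its walls (and divider, if any) are 4 mm thick and 15 mm high above the bench; floor top 4 mm above the bench.
- tin_tray: blue plastic tray, 84 mm (x) by 164 mm (y) outside, with two square bays of 76 mm inside, centred at y = +40 and -40 mm, x = 0, parted by a divider. Origin: centre of its underside, on the bench; y along its long side. Fixed to the bench. Its walls (and divider, if any) are 4 mm thick and 15 mm high above the bench; floor top 4 mm above the bench.
- stamp_tray: dark wooden square tray, 100 mm outside, one bay of 92 mm inside, centred on the origin (centre of its underside, on the bench). Fixed to the bench. Its walls (and divider, if any) are 4 mm thick and 15 mm high above the bench; floor top 4 mm above the bench.
- paper_cup: open off-white paper cup, 60 mm across its rim, 70 mm tall, standing loose among the things; not to be moved. Origin: centre of its underside, z up.
- white_jar: closed white jar with an orange band and a white lid, 54 mm in diameter, 58 mm tall, standing loose among the things; not to be moved. Origin: centre of its underside, z up.
There are look-alikes about, which are no part of the job. Several things look just like the stamp_tray: the one meant starts farthest to the robot's right.

How it is judged (in metres and radians):
At the end, for the whole second after the job is handed in: One vial per bay of the white tray, one tin per bay of the blue tray (within 18 mm of the bay's centre along each tray axis), the stamp in the wooden tray (within 30 mm), each standing on the floor (underside under 8 mm above the bench), upright within 0.12 rad, slower than 0.02 m/s ((((x of magenta_vial in the frame of vial_tray between -0.018 and 0.018 m and y of magenta_vial in the frame of vial_tray between 0.012 and 0.048 m and z of magenta_vial in the frame of vial_tray between 0 and 0.008 m) and (x of teal_vial in the frame of vial_tray between -0.018 and 0.018 m and y of teal_vial in the frame of vial_tray between -0.048 and -0.012 m and z of teal_vial in the frame of vial_tray between 0 and 0.008 m)) or ((x of magenta_vial in the frame of vial_tray between -0.018 and 0.018 m and y of magenta_vial in the frame of vial_tray between -0.048 and -0.012 m and z of magenta_vial in the frame of vial_tray between 0 and 0.008 m) and (x of teal_vial in the frame of vial_tray between -0.018 and 0.018 m and y of teal_vial in the frame of vial_tray between 0.012 and 0.048 m and z of teal_vial in the frame of vial_tray between 0 and 0.008 m))) and (((x of brass_tin in the frame of tin_tray between -0.018 and 0.018 m and y of brass_tin in the frame of tin_tray between 0.022 and 0.058 m and z of brass_tin in the frame of tin_tray between 0 and 0.008 m) and (x of grey_tin in the frame of tin_tray between -0.018 and 0.018 m and y of grey_tin in the frame of tin_tray between -0.058 and -0.022 m and z of grey_tin in the frame of tin_tray between 0 and 0.008 m)) or ((x of brass_tin in the frame of tin_tray between -0.018 and 0.018 m and y of brass_tin in the frame of tin_tray between -0.058 and -0.022 m and z of brass_tin in the frame of tin_tray between 0 and 0.008 m) and (x of grey_tin in the frame of tin_tray between -0.018 and 0.018 m and y of grey_tin in the frame of tin_tray between 0.022 and 0.058 m and z of grey_tin in the frame of tin_tray between 0 and 0.008 m))) and x of stamp in the frame of stamp_tray between -0.03 and 0.03 m and y of stamp in the frame of stamp_tray between -0.03 and 0.03 m and z of stamp in the frame of stamp_tray between 0 and 0.008 m and angle between each of magenta_vial, teal_vial, brass_tin, grey_tin, stamp's own z axis and vertical below 0.12 rad and linear speed of each of magenta_vial, teal_vial, brass_tin, grey_tin, stamp below 0.02 m/s); the robot touches nothing.
It fails at once if the paper cup is shifted more than 20 mm or tipped (distance of paper_cup from where it was at the start of the episode above 0.02 m or angle between paper_cup's own z axis and vertical above 0.3 rad).
It fails at once if the white jar is shifted more than 20 mm or tipped (distance of white_jar from where it was at the start of the episode above 0.02 m or angle between white_jar's own z axis and vertical above 0.3 rad).
It fails at once if a thing is dropped (falls clear of the fingers faster than 0.7 m/s, a fall of about 25 mm) ((contact force between the fingers and magenta_vial below 0.05 N and linear speed of magenta_vial above 0.7 m/s) or (contact force between the fingers and teal_vial below 0.05 N and linear speed of teal_vial above 0.7 m/s) or (contact force between the fingers and brass_tin below 0.05 N and linear speed of brass_tin above 0.7 m/s) or (contact force between the fingers and grey_tin below 0.05 N and linear speed of grey_tin above 0.7 m/s) or (contact force between the fingers and stamp below 0.05 N and linear speed of stamp above 0.7 m/s)).
It also fails if it takes over 131 s, if anything falls off the work surface, if the arm or the gripper's body presses on something with over 40 N, if the wrist force passes 120 N, or if a joint passes its speed limit or range.

## Working session

There is one attempt and no reset: what is moved stays moved. The work goes in short steps, Python scripts to look and compute and a shell command to move; the robot and the scene stay as the last step left them, time stands still between calls to the robot, and variables do not carry over. Pictures are saved under pics/ and viewed, about 12 in all and at most 16, crops included, and the job is handed in when it is done.

```bash
mkdir -p pics
cat > h.py <<'E'
import numpy as np, cv2
from plant import get_obs, capture
def snap(cam,name):
    c=capture(cam); cv2.imwrite(f'pics/{name}.png',cv2.cvtColor(c['color'],cv2.COLOR_RGB2BGR)); 
    np.savez(f'pics/{name}.npz',**c); return c
def ray(c,uv,z):
    R,_=cv2.Rodrigues(np.array(c['rvec'],float)); t=np.array(c['tvec'],float).reshape(3)
    o=-R.T@t; d=R.T@np.linalg.inv(c['mtx'])@np.array([uv[0],uv[1],1.])
    return o+d*(z-o[2])/d[2]
E
python3 - <<'E'
from h import *
for n in('top','side'):
    c=snap(n,n+'0'); R,_=cv2.Rodrigues(np.array(c['rvec'],float)); print(n,-R.T@np.array(c['tvec']).ravel(),R[2],c['mtx'][0][0])
im=cv2.resize(cv2.imread('pics/top0.png'),(800,600),interpolation=cv2.INTER_CUBIC);cv2.imwrite('pics/top0b.png',im)
print(get_obs())
E
```

```text
top [342.54261238  11.04838842 857.75343826] [ 0.19657712  0.00463454 -0.98047741] 353.88023509992587
side [ -9.91537999 519.25255875 800.88050157] [ 0.45381619 -0.50280031 -0.735692  ] 355.5772943479123
{'time': 0.1, 'joint_positions': array([-1.31700960e+00,  3.42659183e-01,  1.52486786e+00,  1.51747981e-05,
        1.27541755e+00, -1.46009111e-01]), 'dq': array([-0.00021128, -0.00167757, -0.00252717,  0.00080563,  0.00120644,
        0.00032396]), 'tau': array([ 1.61874119e-03, -4.32005847e+01, -2.44693279e+01,  7.20303459e-02,
        5.26095985e-02, -5.39410462e-05]), 'tool_pos': array([ 204.33712991, -483.48798201,  404.12983647]), 'tcp_rot': array([-3.14025721e+00, -2.11052721e-04,  3.99791265e-01]), 'contact_force': array([ 0.53927877, -0.40797235,  0.52920823]), 'moment': array([-0.08289088, -0.01622197,  0.00530756]), 'grip_width': 92.09282475305989}
```

View pics/top0b.png

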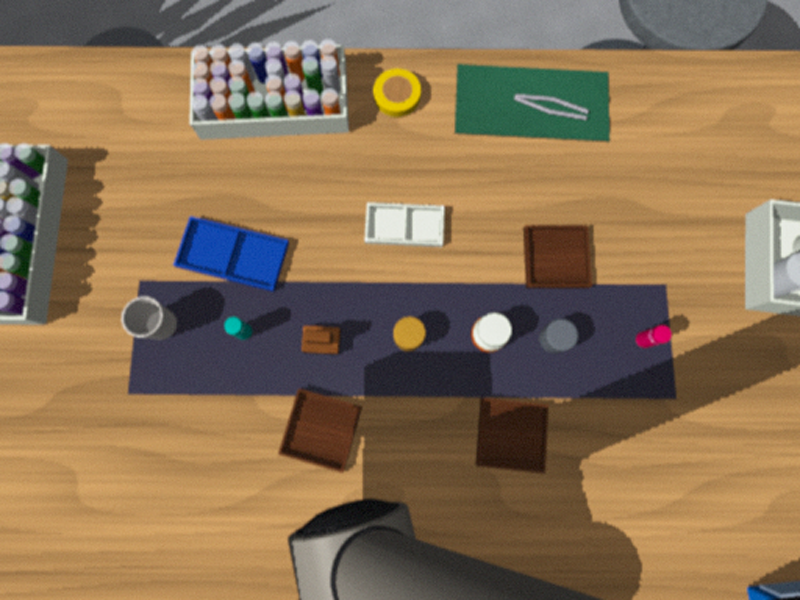

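View pics/side0.png

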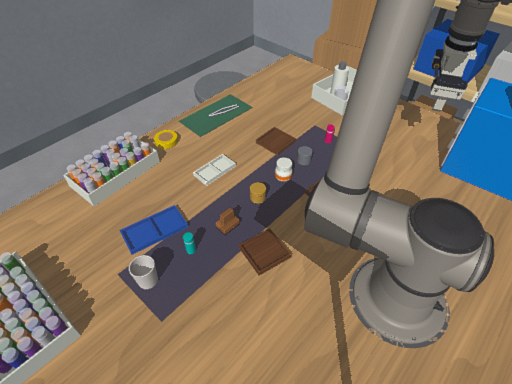

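The top view has +x up and −y to the right. In 800×600 pixels it shows: cup (148,318), teal vial (238,327), stamp (320,339), brass tin (409,333), jar (492,331), grey tin (560,335) and magenta vial (653,336). The trays are blue (232,253) and white (405,224). The rightmost dark tray (558,256) is the one meant.

```bash
cat > seg.py <<'E'
from h import *
c=dict(np.load('pics/top0.npz')); s=dict(np.load('pics/side0.npz'))
def show(n,c,box,lo,hi,z,rect=False):
    x0,y0,x1,y1=box; hsv=cv2.cvtColor(c['color'],cv2.COLOR_RGB2HSV); m=cv2.inRange(hsv,np.array(lo),np.array(hi)); k=np.zeros_like(m);k[y0:y1,x0:x1]=m[y0:y1,x0:x1]
    k=cv2.morphologyEx(k,cv2.MORPH_OPEN,np.ones((2,2)))
    nn,l,st,ce=cv2.connectedComponentsWithStats(k); i=1+np.argmax(st[1:,4])
    pts=cv2.convexHull(np.argwhere(l==i)[:,::-1].astype(np.int32))
    M=cv2.moments(pts); u=(M['m10']/M['m00'],M['m01']/M['m00'])
    print(n,st[i],np.round(u,1),'->',np.round(ray(c,u,z)[:2],1))
    if rect:
        P=np.array([ray(c,p[0],z)[:2] for p in pts],np.float32); r=cv2.minAreaRect(P); print('   rect',r)
show('teal',c,(135,195,175,225),(80,120,50),(95,255,255),32)
show('teal_s',s,(175,225,205,260),(80,120,50),(95,255,255),32)
show('mag',c,(395,200,440,228),(155,120,80),(179,255,255),32)
show('mag_s',s,(318,118,342,150),(155,120,80),(179,255,255),32)
show('brass',c,(240,195,282,230),(10,120,60),(30,255,255),22)
show('brass_s',s,(240,178,275,208),(10,120,60),(30,255,255),22)
show('stamp',c,(188,200,222,232),(0,90,40),(22,255,255),20,True)
show('jar',c,(298,197,332,228),(0,0,140),(179,255,255),50)
show('bluetray',c,(105,135,190,190),(105,150,40),(125,255,255),12,True)
show('whitetray',c,(225,122,292,162),(0,0,110),(179,70,255),12,True)
show('dark',c,(330,138,384,188),(0,60,10),(12,255,150),12,True)
show('grey',c,(340,200,375,226),(90,0,60),(125,70,255),22)
def crop(c,b,k):
    return cv2.resize(cv2.cvtColor(c['color'],cv2.COLOR_RGB2BGR)[b[1]:b[3],b[0]:b[2]],None,fx=k,fy=k,interpolation=cv2.INTER_NEAREST)
a=crop(c,(180,190,280,230),8);b=crop(c,(330,190,430,230),8)
cv2.imwrite('pics/crop1.png',np.vstack([a,b])[:600])
E
python3 seg.py
```

```text
teal [144 203  18  16 198] [152.4 210.6] -> [469.1 246.3]
teal_s [184 233  13  22 190] [190.  243.6] -> [467.7 245.5]
mag [408 209  23  15 257] [419.1 216.1] -> [ 461.  -381.4]
mag_s [326 125  10  19 131] [330.3 134. ] -> [ 458.6 -379.1]
brass [253 204  21  22 366] [262.7 214.1] -> [464.3 -14.4]
brass_s [251 183  16  21 282] [258.4 193.2] -> [461.9 -12.1]
stamp [194 209  25  19 428] [206.  217.9] -> [454.4 120.6]
   rect ((454.7511291503906, 120.71122741699219), (58.00478744506836, 42.42049026489258), 86.64006805419922)
jar [303 201  25  25 481] [315.  213.1] -> [ 463.6 -133.9]
bluetray [ 113  140   72   48 2185] [149.2 163.2] -> [591.2 267.5]
   rect ((591.625244140625, 268.27203369140625), (166.4423065185547, 86.10474395751953), 75.93486022949219)
whitetray [ 234  131   52   28 1339] [259.8 144.3] -> [642.4  -7.1]
   rect ((642.7323608398438, -6.705780029296875), (127.48150634765625, 69.77459716796875), 88.0720443725586)
dark [ 337  146   43   39 1528] [357.6 165.1] -> [ 590.  -249.7]
   rect ((590.906982421875, -249.47312927246094), (97.71931457519531, 102.21587371826172), 0.4321414530277252)
grey [341 201  32  26 576] [355.8 214.5] -> [ 465.2 -236. ]
```

View pics/crop1.png

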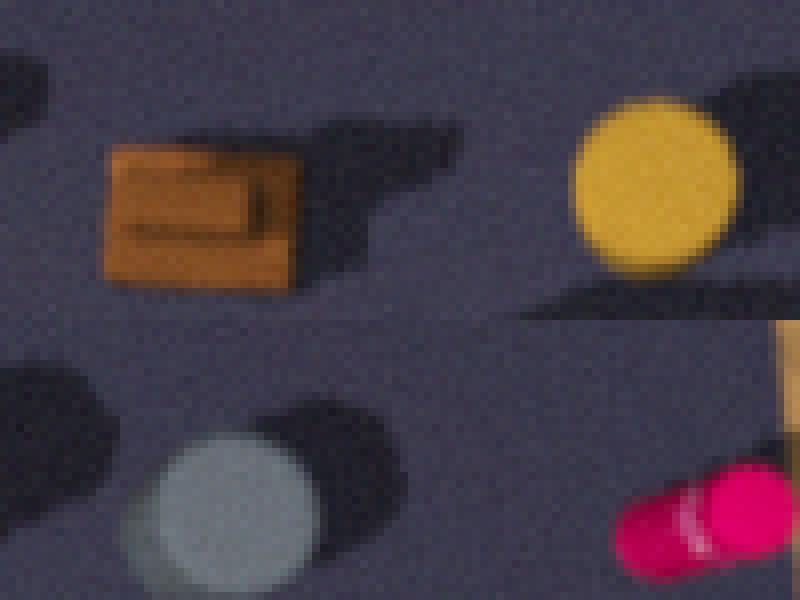

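```bash
python3 -m pendant '[[[0.2758,0.0042,0.075],[0,0,-1.1708],0.07],[[0.2758,0.0042,0.075],[0,0,-1.1708],0.07],[[0.2758,0.0042,0.075],[0,0,-1.1708],0.07],[[0.2758,0.0042,0.075],[0,0,-1.1708],0.07],[[0.2758,0.0042,0.075],[0,0,-1.1708],0.07],[[0.2758,0.0042,0.075],[0,0,-1.1708],0.07],[[0.2758,0.0042,0.075],[0,0,-1.1708],0.07],[[0.2758,0.0042,0.075],[0,0,-1.1708],0.07],[[0.2758,0.0042,0.075],[0,0,-1.1708],0.07],[[0.2758,0.0042,0.075],[0,0,-1.1708],0.07]]'
python3 - <<'E'
from h import *
o=get_obs();print(o['joint_positions'],o['tool_pos'],o['tcp_rot'])
c=snap('wrist','w0'); R,_=cv2.Rodrigues(np.array(c['rvec'],float)); print(-R.T@np.array(c['tvec']).ravel(),R[2],c['mtx'][0][0])
t=dict(np.load('pics/top0.npz'))
print('mag',ray(t,(423.6,213.6),64),'grey',ray(t,(359.4,214),44),'brass',ray(t,(261.7,213),44),'stampbar',ray(t,(203.5,215.2),60))
E
```

```text
time: 0.93
tool_pos: [460.8, -379.3, 328.7]
tcp_rot: [-3.14, -0.001, 1.579]
contact_force: [-0.3, -0.5, -0.2]
grip_width: 69.8
[-8.17052818e-01  5.38440096e-01  1.42651076e+00 -1.82762121e-04
  1.17844717e+00 -8.25180580e-01] [ 460.81042427 -379.34762451  328.6854488 ] [-3.14024387e+00 -1.21187252e-03  1.57899331e+00]
[ 461.49792814 -296.14999661  309.35445445] [ 0.00242136 -0.30304988 -0.95297162] 339.4717740131039
mag [ 462.17898987 -376.80180914   64.        ] grey [ 463.09634154 -237.88452443   44.        ] brass [463.6699821  -11.40684071  44.        ] stampbar [455.20349511 121.37342052  60.        ]
```

View pics/w0.png

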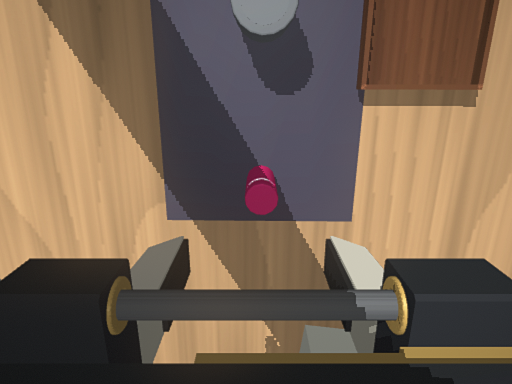

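The wrist view shows the magenta vial ahead of the fingers, with its cap at (262,197) and its base at about (262,172). The grey tin is at the top edge, and the target dark tray is at upper right.

```bash
cat > w.py <<'E'
import sys
from h import *
# usage: w.py name kind zmid : hull centroid of colour blob in wrist view at mid height
H={'mag':((160,100,40),(179,255,255)),'teal':((78,90,30),(98,255,255)),'brass':((12,100,40),(32,255,255))}
def seg(c,k,z):
    hsv=cv2.cvtColor(c['color'],cv2.COLOR_RGB2HSV); m=cv2.inRange(hsv,np.array(H[k][0]),np.array(H[k][1]))
    m=cv2.morphologyEx(m,cv2.MORPH_CLOSE,np.ones((7,7)))
    n,l,st,ce=cv2.connectedComponentsWithStats(m); i=1+np.argmax(st[1:,4])
    M=cv2.moments(cv2.convexHull(np.argwhere(l==i)[:,::-1].astype(np.int32))); u=(M['m10']/M['m00'],M['m01']/M['m00'])
    print(k,st[i],np.round(u,1),ray(c,u,z)[:2])
E
python3 - <<'E'
from w import *
c=dict(np.load('pics/w0.npz')); seg(c,'mag',32); print(ray(c,(262,197),64))
for p in((362,89),(471,89),(485,89)): print(ray(c,p,15))
o=get_obs();print(o['tool_pos'],o['tcp_rot'])
E
```

```text
mag [ 245  165   34   50 1356] [260.8 190.4] [ 465.78258823 -379.74778476]
[ 466.24737811 -375.31424823   64.        ]
[ 548.77396586 -296.62246703   15.        ]
[ 638.96281652 -295.94856455   15.        ]
[ 650.54736432 -295.86200334   15.        ]
[ 460.46617341 -379.62381753  328.88749635] [-3.14042701e+00 -1.02352337e-03  1.57753702e+00]
```

```bash
python3 -m pendant '[[[0.001,0.002,0.03],[0,0,0],0.07],[[0.001,0.002,0.06],[0,0,0],0.07],[[0.001,0.002,0.09],[0,0,0],0.07],[[0.001,0.002,0.121],[0,0,0],0.07],[[0.001,0.002,0.121],[0,0,0],0.07],[[0.001,0.002,0.121],[0,0,0],0.04],[[0.001,0.002,0.121],[0,0,0],0.03],[[0.001,0.002,0.121],[0,0,0],0.015],[[0.001,0.002,0.121],[0,0,0],0.015],[[0.001,0.002,0.121],[0,0,0],0.015]]'; python3 -m pendant '[[[0,0,0],[0,0,0],0.015],[[0,0,0],[0,0,0],0.015],[[0,0,0],[0,0,0],0.015],[[0,0,-0.01],[0,0,0],0.015],[[0,0,-0.03],[0,0,0],0.015],[[0,0,-0.06],[0,0,0],0.015],[[0,0,-0.09],[0,0,0],0.015],[[0,0,-0.121],[0,0,0],0.015],[[0,0,-0.121],[0,0,0],0.015],[[0,0,-0.121],[0,0,0],0.015]]'
```

```text
time: 1.82
tool_pos: [462.3, -379.4, 210.4]
tcp_rot: [3.14, 0.002, 1.57]
contact_force: [0.2, -0.6, 0.3]
grip_width: 40.9
time: 2.65
tool_pos: [462.2, -379.3, 332.3]
tcp_rot: [3.138, 0.003, 1.571]
contact_force: [0.1, -0.5, -0.9]
grip_width: 25.2
```

Run:
```python
from h import *
c=snap('wrist','w1'); o=get_obs(); print(o['tool_pos'],o['contact_force'],o['grip_width'])
```

```text
[ 461.92243802 -378.94403521  330.43427089] [ 0.6687155  -0.03247668 -0.12172298] 25.296939967855906
```

View pics/w1.png

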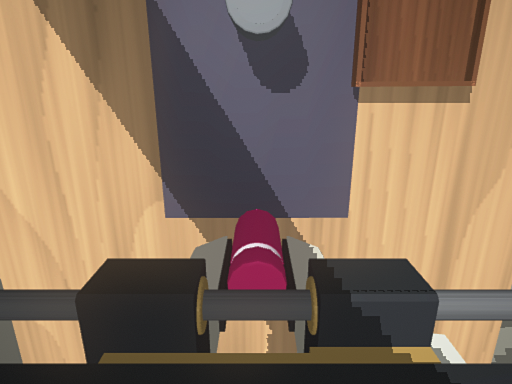

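```bash
python3 -m pendant '[[[0.015,0.008,0],[0,0,0],0.015],[[0.045,0.024,0],[0,0,0],0.015],[[0.08,0.042,0],[0,0,0],0.015],[[0.116,0.061,0],[0,0,0],0.015],[[0.152,0.08,0],[0,0,0],0.015],[[0.188,0.099,0],[0,0,0],0.015],[[0.224,0.118,0],[0,0,0],0.015],[[0.26,0.137,0],[0,0,0],0.015],[[0.296,0.155,0],[0,0,0],0.015],[[0.322,0.169,0],[0,0,0],0.015]]';python3 -m pendant '[[[0.014,0.0075,0],[0,0,0],0.015],[[0.02,0.0105,0],[0,0,0],0.015],[[0.02,0.0105,0],[0,0,0],0.015],[[0.02,0.0105,0],[0,0,0],0.015],[[0.02,0.0105,0],[0,0,0],0.015]]';python3 - <<'E'
from h import *
c=snap('wrist','w2'); o=get_obs(); print(o['tool_pos'],o['contact_force'],o['grip_width'],o['tcp_rot'])
E
```

```text
time: 3.53
tool_pos: [631.6, -53.8, 327.8]
tcp_rot: [-3.138, -0.001, 1.572]
contact_force: [0.9, -0.6, 0.6]
grip_width: 25.4
time: 3.95
tool_pos: [641.1, -38.9, 329.4]
tcp_rot: [-3.141, 0.0, 1.569]
contact_force: [0.6, -0.2, -0.2]
grip_width: 25.3
[641.12577874 -38.96445499 329.61151116] [-0.79034051  0.09702398 -0.60082495] 25.055858295635083 [-3.14099365e+00  3.84145784e-04  1.56841832e+00]
```

View pics/w2.png

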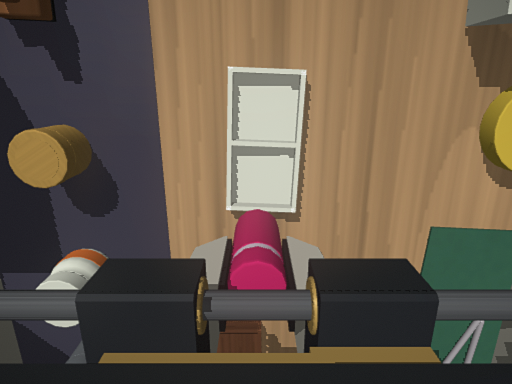

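The white tray's rim corners are at (228,68), (305,70), (296,212) and (227,209). The vial is held in the fingers.

Run:
```python
from w import *
c=dict(np.load('pics/w2.npz'))
P=np.array([ray(c,p,15)[:2] for p in((228,68),(305,70),(297,212),(227,209))]);print(P,P.mean(0)); seg(c,'brass',22)
```

```text
[[619.55909569  59.03313395]
 [682.32407194  57.3331913 ]
 [679.94019985 -66.191857  ]
 [615.16889262 -63.04658153]] [649.24806502  -3.21802832]
brass [  148     0   364   273 72641] [332.9 129.8] [706.70651246   9.86523237]
```

Run:
```python
from w import *
c=dict(np.load('pics/w2.npz')); H['mag']=((160,100,40),(179,255,255)); seg(c,'mag',329.5-178-30+40)
R,_=cv2.Rodrigues(np.array(c['rvec'],float)); print(-R.T@np.array(c['tvec']).ravel(),R)
for n in('top','side'):
    c=snap(n,n+'1'); seg(c,'mag',153.5)
o=get_obs(); print(o['tool_pos'])
im=cv2.imread('pics/side1.png'); s=np.load('pics/side0.npz')['color'][140:200,170:260,::-1]
cv2.imwrite('pics/c2.png',np.hstack([cv2.resize(s,(600,400)),cv2.resize(cv2.imread('pics/top1.png')[110:170,220:250],(200,400))]))
```

```text
mag [ 227  209   60   81 3877] [256.4 253.7] [642.44213374 -32.85089098]
[642.64652855  44.2751804  309.92981596] [[ 9.99996114e-01 -2.74542250e-03  4.84344280e-04]
 [-2.76246999e-03 -9.52458463e-01  3.04655946e-01]
 [-3.75091480e-04 -3.04656100e-01 -9.52462346e-01]]Traceback (most recent call last):
  File "<stdin>", line 5, in <module>
  File "w.py", line 9, in seg
    M=cv2.moments(cv2.convexHull(np.argwhere(l==i)[:,::-1].astype(np.int32))); u=(M['m10']/M['m00'],M['m01']/M['m00'])
                                                                                  ~~~~~~~~^~~~~~~~~
ZeroDivisionError: float division by zero
```

Run:
```python
from h import *
s=dict(np.load('pics/side0.npz'));hsv=cv2.cvtColor(s['color'],cv2.COLOR_RGB2HSV)
def tr(lo,hi,b):
    k=np.zeros((384,512),np.uint8); x0,y0,x1,y1=b; k[y0:y1,x0:x1]=cv2.inRange(hsv,lo,hi)[y0:y1,x0:x1]
    n,l,st,ce=cv2.connectedComponentsWithStats(k); i=1+np.argmax(st[1:,4]); print(st[i])
    p=cv2.convexHull(np.argwhere(l==i)[:,::-1].astype(np.int32)); print(cv2.minAreaRect(np.array([ray(s,q[0],12)[:2] for q in p],np.float32)))
tr((0,0,120),(179,60,255),(188,150,242,190))
tr((105,150,40),(125,255,255),(110,200,195,255))
tr((0,60,10),(10,255,150),(250,122,302,158))
im=s['color'][140:200,170:260,::-1]; cv2.imwrite('pics/c2.png',cv2.resize(im,(720,480)))
```

```text
[193 154  43  32 695]
((643.0750732421875, -2.3712844848632812), (134.0196533203125, 77.93868255615234), 87.75448608398438)
[ 120  206   68   48 1491]
((592.020751953125, 271.7672119140625), (162.33790588378906, 91.69144439697266), 76.01854705810547)
[295 139   1   3   3]
((542.1362915039062, -291.1071472167969), (10.959237098693848, 0.0), 128.1403350830078)
```

View pics/c2.png

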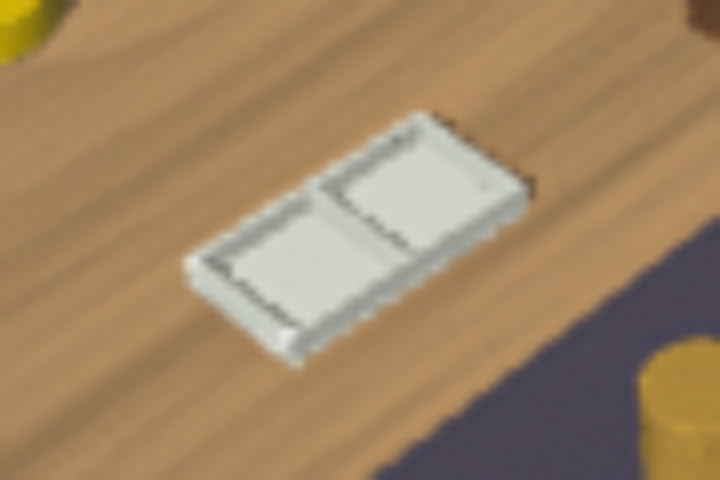

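```bash
python3 -m pendant '[[[0.004,0.003,0.005],[0,0,0],0.015],[[0.004,0.003,0.025],[0,0,0],0.015],[[0.004,0.003,0.05],[0,0,0],0.015],[[0.004,0.003,0.075],[0,0,0],0.015],[[0.004,0.003,0.095],[0,0,0],0.015],[[0.004,0.003,0.105],[0,0,0],0.015],[[0.004,0.003,0.111],[0,0,0],0.015],[[0.004,0.003,0.114],[0,0,0],0.015],[[0.004,0.003,0.115],[0,0,0],0.015],[[0.004,0.003,0.115],[0,0,0],0.015]]';python3 -m pendant '[[[0,0,0.001],[0,0,0],0.015],[[0,0,0.001],[0,0,0],0.015],[[0,0,0.002],[0,0,0],0.015],[[0,0,0.002],[0,0,0],0.015]]'
```

```text
time: 4.88
tool_pos: [645.0, -33.3, 215.7]
tcp_rot: [3.14, 0.0, 1.57]
contact_force: [-1.0, 0.5, -0.7]
grip_width: 25.6
time: 5.22
tool_pos: [644.8, -33.2, 213.3]
tcp_rot: [3.14, 0.0, 1.571]
contact_force: [-0.5, 0.7, 1.1]
grip_width: 25.2
```

```bash
python3 -m pendant '[[[0,0,0.001],[0,0,0],0.015],[[0,0,0.001],[0,0,0],0.015],[[0,0,0.001],[0,0,0],0.015]]'; python3 -m pendant '[[[0,0,0.001],[0,0,0],0.015],[[0,0,0.001],[0,0,0],0.015],[[0,0,0.001],[0,0,0],0.015]]'
```

```text
time: 5.47
tool_pos: [644.8, -33.2, 213.3]
tcp_rot: [3.14, 0.0, 1.571]
contact_force: [-2.3, 0.7, 7.6]
grip_width: 25.4
time: 5.72
tool_pos: [644.8, -33.1, 213.2]
tcp_rot: [3.14, 0.001, 1.571]
contact_force: [-4.1, 0.1, 13.5]
grip_width: 25.1
```

```bash
python3 -m pendant '[[[0,0,-0.002],[0,0,0],0.028],[[0,0,-0.002],[0,0,0],0.034],[[0,0,-0.002],[0,0,0],0.044],[[0,0,-0.002],[0,0,0],0.05],[[0,0,-0.002],[0,0,0],0.05],[[0,0,-0.01],[0,0,0],0.05],[[0,0,-0.03],[0,0,0],0.05],[[0,0,-0.06],[0,0,0],0.05],[[0,0,-0.09],[0,0,0],0.05],[[0,0,-0.119],[0,0,0],0.05]]';python3 -m pendant '[[[0.03,-0.019,0],[0,0,0],0.07],[[0.279,-0.176,0],[0,0,0],0.07],[[0.279,-0.176,0],[0,0,0],0.07],[[0.279,-0.176,0],[0,0,0],0.07],[[0.279,-0.176,0],[0,0,0],0.07],[[0.279,-0.176,0],[0,0,0],0.07],[[0.279,-0.176,0],[0,0,0],0.07],[[0.279,-0.176,0],[0,0,0],0.07],[[0.279,-0.176,0],[0,0,0],0.07],[[0.279,-0.176,0],[0,0,0],0.07]]';python3 - <<'E'
from w import *
for n in ('wrist','top'):
  c=snap(n,n+'3')
  if n=='wrist':seg(c,'teal',32)
o=get_obs(); print(o['tool_pos'],o['tcp_rot'])
a=cv2.imread('pics/top3.png')[110:230,90:330];w=cv2.imread('pics/wrist3.png')
cv2.imwrite('pics/c3.png',np.vstack([cv2.resize(a,(600,300)),cv2.resize(w,(400,300),interpolation=3).repeat(1,0) if 0 else np.hstack([cv2.resize(w,(400,300)),np.zeros((300,200,3),np.uint8)])]))
E
```

```text
time: 6.55
tool_pos: [644.5, -33.1, 331.5]
tcp_rot: [-3.142, 0.0, 1.571]
contact_force: [0.6, -0.2, -0.2]
grip_width: 50.0
time: 7.38
tool_pos: [467.4, 247.8, 330.3]
tcp_rot: [3.141, -0.0, 1.575]
contact_force: [0.7, -1.1, 0.7]
grip_width: 69.8
teal [ 245  167   34   50 1348] [261.1 192.5] [473.23912755 244.60070888]
[469.05270271 245.58682653 330.05408195] [3.14066900e+00 2.79601152e-04 1.57107194e+00]
```

View pics/c3.png

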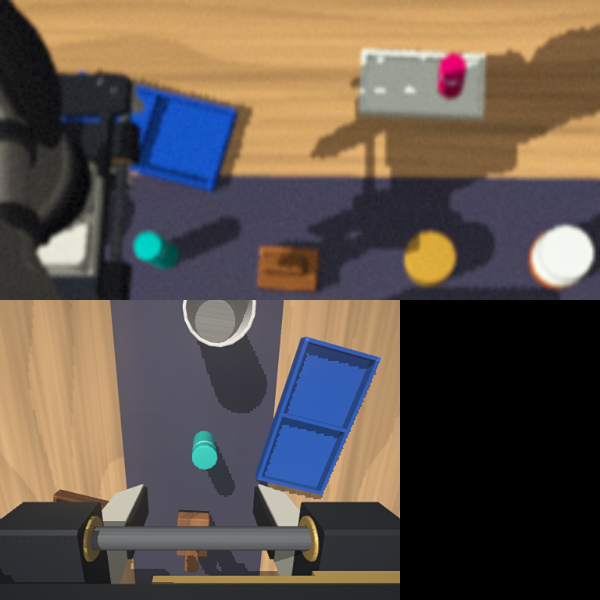

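The magenta vial stands in the right bay of the white tray. The teal vial is under the gripper, about where I predicted, and the cup is clear.

```bash
python3 -m pendant '[[[-0.001,0.002,0.03],[0,0,0],0.06],[[-0.001,0.002,0.06],[0,0,0],0.06],[[-0.001,0.002,0.09],[0,0,0],0.06],[[-0.001,0.002,0.121],[0,0,0],0.06],[[-0.001,0.002,0.121],[0,0,0],0.06],[[-0.001,0.002,0.121],[0,0,0],0.04],[[-0.001,0.002,0.121],[0,0,0],0.03],[[-0.001,0.002,0.121],[0,0,0],0.015],[[-0.001,0.002,0.121],[0,0,0],0.015],[[-0.001,0.002,0.121],[0,0,0],0.015]]'; python3 -m pendant '[[[0,0,0],[0,0,0],0.015],[[0,0,0],[0,0,0],0.015],[[0,0,0],[0,0,0],0.015],[[0,0,-0.01],[0,0,0],0.015],[[0,0,-0.03],[0,0,0],0.015],[[0,0,-0.06],[0,0,0],0.015],[[0,0,-0.09],[0,0,0],0.015],[[0,0,-0.121],[0,0,0],0.015],[[0,0,-0.121],[0,0,0],0.015],[[0,0,-0.121],[0,0,0],0.015]]'
python3 - <<'E'
from h import *
o=get_obs(); print(o['tool_pos'])
c=dict(np.load('pics/wrist3.npz'))
k=cv2.inRange(cv2.cvtColor(c['color'],cv2.COLOR_RGB2HSV),(105,150,40),(125,255,255))
n,l,st,ce=cv2.connectedComponentsWithStats(k); i=1+np.argmax(st[1:,4])
p=cv2.convexHull(np.argwhere(l==i)[:,::-1].astype(np.int32)); print(cv2.minAreaRect(np.array([ray(c,q[0],13)[:2] for q in p],np.float32)))
E
```

```text
time: 8.32
tool_pos: [471.1, 244.9, 210.2]
tcp_rot: [3.139, -0.001, 1.571]
contact_force: [0.1, 0.2, 0.3]
grip_width: 31.4
time: 9.15
tool_pos: [470.8, 245.0, 331.9]
tcp_rot: [3.137, -0.001, 1.571]
contact_force: [-0.4, -0.9, -0.2]
grip_width: 25.8
[470.76153921 245.03648225 331.92871899]
((596.9228515625, 272.67303466796875), (164.95089721679688, 89.08586120605469), 76.12345886230469)
```

```bash
python3 -m pendant '[[[-0.012,0.010,0],[0,0,0],0.015],[[-0.035,0.028,0],[0,0,0],0.015],[[-0.064,0.051,0],[0,0,0],0.015],[[-0.094,0.075,0],[0,0,0],0.015],[[-0.124,0.099,0],[0,0,0],0.015],[[-0.154,0.123,0],[0,0,0],0.015],[[-0.184,0.147,0],[0,0,0],0.015],[[-0.206,0.165,0],[0,0,0],0.015],[[-0.219,0.175,0],[0,0,0],0.015],[[-0.219,0.175,0],[0,0,0],0.015]]';python3 -m pendant '[[[0,0,0.005],[0,0,0],0.015],[[0,0,0.025],[0,0,0],0.015],[[0,0,0.05],[0,0,0],0.015],[[0,0,0.075],[0,0,0],0.015],[[0,0,0.095],[0,0,0],0.015],[[0,0,0.105],[0,0,0],0.015],[[0,0,0.111],[0,0,0],0.015],[[0,0,0.115],[0,0,0],0.015],[[0,0,0.117],[0,0,0],0.015],[[0,0,0.117],[0,0,0],0.015]]';python3 -m pendant '[[[0,0,0.001],[0,0,0],0.015],[[0,0,0.001],[0,0,0],0.015],[[0,0,0.001],[0,0,0],0.015]]'
```

```text
time: 9.98
tool_pos: [646.9, 22.5, 327.5]
tcp_rot: [-3.139, 0.001, 1.567]
contact_force: [-1.4, -0.4, 0.1]
grip_width: 25.3
time: 10.82
tool_pos: [645.8, 26.3, 214.0]
tcp_rot: [3.14, 0.0, 1.571]
contact_force: [-0.1, 0.0, -1.2]
grip_width: 25.3
time: 11.07
tool_pos: [646.0, 26.1, 213.8]
tcp_rot: [3.139, 0.0, 1.571]
contact_force: [-1.6, 1.3, 6.2]
grip_width: 25.2
```

```bash
python3 -m pendant '[[[0,0,-0.001],[0,0,0],0.028],[[0,0,-0.001],[0,0,0],0.034],[[0,0,-0.001],[0,0,0],0.044],[[0,0,-0.001],[0,0,0],0.05],[[0,0,-0.001],[0,0,0],0.05],[[0,0,-0.01],[0,0,0],0.05],[[0,0,-0.03],[0,0,0],0.05],[[0,0,-0.06],[0,0,0],0.05],[[0,0,-0.09],[0,0,0],0.05],[[0,0,-0.118],[0,0,0],0.05]]';python3 -m pendant '[[[-0.008,-0.036,0],[0,0,0],0.08],[[-0.0386,-0.182,0],[0,0,0],0.08],[[-0.0386,-0.182,0],[0,0,0],0.08],[[-0.0386,-0.182,0],[0,0,0],0.08],[[-0.0386,-0.182,0],[0,0,0],0.08],[[-0.0386,-0.182,0],[0,0,0],0.08],[[-0.0386,-0.182,0],[0,0,0],0.08],[[-0.0386,-0.182,0],[0,0,0],0.08]]';python3 - <<'E'
from h import *
c=snap('wrist','w4'); o=get_obs(); print(o['tool_pos'],o['tcp_rot'])
E
```

```text
time: 11.9
tool_pos: [645.6, 25.8, 331.9]
tcp_rot: [3.141, 0.0, 1.571]
contact_force: [0.6, -0.3, 0.3]
grip_width: 49.8
time: 12.57
tool_pos: [464.6, -12.8, 330.6]
tcp_rot: [3.139, 0.0, 1.57]
contact_force: [-0.2, -0.2, 0.5]
grip_width: 79.9
[464.79268839 -12.75984046 330.26692237] [3.13952161e+00 3.82861741e-04 1.57063802e+00]
```

View pics/w4.png

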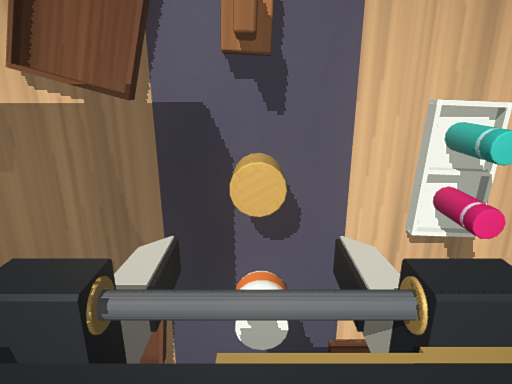

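Both vials stand in their bays. The brass tin is centred between the fingers, with its top at (258,187).

```bash
python3 -m pendant '[[[0,0,0.03],[0,0,0],0.08],[[0,0,0.06],[0,0,0],0.08],[[0,0,0.09],[0,0,0],0.08],[[0,0,0.12],[0,0,0],0.08],[[0,0,0.133],[0,0,0],0.08],[[0,0,0.133],[0,0,0],0.07],[[0,0,0.133],[0,0,0],0.06],[[0,0,0.133],[0,0,0],0.05],[[0,0,0.133],[0,0,0],0.035],[[0,0,0.133],[0,0,0],0.035]]'; python3 -m pendant '[[[0,0,0],[0,0,0],0.035],[[0,0,0],[0,0,0],0.035],[[0,0,0],[0,0,0],0.035],[[0,0,-0.01],[0,0,0],0.035],[[0,0,-0.03],[0,0,0],0.035],[[0,0,-0.06],[0,0,0],0.035],[[0,0,-0.09],[0,0,0],0.035],[[0,0,-0.12],[0,0,0],0.035],[[0,0,-0.133],[0,0,0],0.035],[[0,0,-0.133],[0,0,0],0.035]]'
```

```text
time: 13.45
tool_pos: [464.2, -12.8, 197.8]
tcp_rot: [3.139, 0.001, 1.571]
contact_force: [0.1, -0.8, 0.3]
grip_width: 50.8
time: 14.28
tool_pos: [464.2, -12.8, 332.9]
tcp_rot: [3.135, 0.001, 1.571]
contact_force: [-0.0, -0.4, -0.8]
grip_width: 47.3
```

```bash
python3 -m pendant '[[[0.014,0.006,0],[0,0,0],0.035],[[0.042,0.018,0],[0,0,0],0.035],[[0.078,0.034,0],[0,0,0],0.035],[[0.114,0.049,0],[0,0,0],0.035],[[0.150,0.065,0],[0,0,0],0.035],[[0.186,0.080,0],[0,0,0],0.035],[[0.222,0.096,0],[0,0,0],0.035],[[0.258,0.112,0],[0,0,0],0.035],[[0.29,0.125,0],[0,0,0],0.035],[[0.312,0.135,0],[0,0,0],0.035]]';python3 -m pendant '[[[0.0106,0.0045,0],[0,0,0],0.035],[[0.0106,0.0045,0],[0,0,0],0.035],[[0.0106,0.0045,0.01],[0,0,0],0.035],[[0.0106,0.0045,0.035],[0,0,0],0.035],[[0.0106,0.0045,0.065],[0,0,0],0.035],[[0.0106,0.0045,0.09],[0,0,0],0.035],[[0.0106,0.0045,0.11],[0,0,0],0.035],[[0.0106,0.0045,0.121],[0,0,0],0.035],[[0.0106,0.0045,0.125],[0,0,0],0.035],[[0.0106,0.0045,0.127],[0,0,0],0.035]]';python3 -m pendant '[[[0,0,0.001],[0,0,0],0.035],[[0,0,0.001],[0,0,0],0.035],[[0,0,0.001],[0,0,0],0.035],[[0,0,0.002],[0,0,0],0.035],[[0,0,0.002],[0,0,0],0.035]]'
```

```text
time: 15.12
tool_pos: [598.7, 302.3, 327.2]
tcp_rot: [-3.139, 0.0, 1.572]
contact_force: [0.1, 0.2, -0.3]
grip_width: 47.4
time: 15.95
tool_pos: [603.1, 309.0, 202.2]
tcp_rot: [-3.141, 0.001, 1.57]
contact_force: [0.0, -1.5, 0.1]
grip_width: 47.0
time: 16.37
tool_pos: [603.5, 310.0, 201.8]
tcp_rot: [3.14, -0.001, 1.571]
contact_force: [-1.0, -0.0, 4.1]
grip_width: 47.2
```

```bash
python3 -m pendant '[[[0,0,-0.001],[0,0,0],0.05],[[0,0,-0.001],[0,0,0],0.055],[[0,0,-0.001],[0,0,0],0.065],[[0,0,-0.001],[0,0,0],0.068],[[0,0,-0.001],[0,0,0],0.068],[[0,0,-0.01],[0,0,0],0.068],[[0,0,-0.03],[0,0,0],0.068],[[0,0,-0.06],[0,0,0],0.068],[[0,0,-0.09],[0,0,0],0.068],[[0,0,-0.129],[0,0,0],0.068]]';python3 -m pendant '[[[-0.03,-0.008,0],[0,0,0],0.08],[[-0.3,-0.077,0],[0,0,0],0.08],[[-0.3,-0.077,0],[0,0,0],0.08],[[-0.3,-0.077,0],[0,0,0],0.08],[[-0.3,-0.077,0],[0,0,0],0.08],[[-0.3,-0.077,0],[0,0,0],0.08],[[-0.3,-0.077,0],[0,0,0],0.08],[[-0.3,-0.077,0],[0,0,0],0.08],[[-0.3,-0.077,0],[0,0,0],0.08]]';python3 -m pendant '[[[-0.248,-0.063,0],[0,0,0],0.08],[[-0.248,-0.063,0],[0,0,0],0.08],[[-0.248,-0.063,0],[0,0,0],0.08],[[-0.248,-0.063,0],[0,0,0],0.08],[[-0.248,-0.063,0],[0,0,0],0.08],[[-0.248,-0.063,0],[0,0,0],0.08],[[-0.248,-0.063,0],[0,0,0],0.08],[[-0.248,-0.063,0],[0,0,0],0.08],[[-0.248,-0.063,0],[0,0,0],0.08],[[-0.248,-0.063,0],[0,0,0],0.08]]';python3 - <<'E'
from h import *
c=snap('wrist','w5'); snap('top','top5'); o=get_obs(); print(o['tool_pos'],o['tcp_rot'])
a=cv2.imread('pics/top5.png')[100:230,80:380]
cv2.imwrite('pics/c5.png',np.vstack([cv2.resize(a,(600,260)),np.hstack([cv2.resize(cv2.imread('pics/w5.png'),(440,330)),np.zeros((330,160,3),np.uint8)])]))
E
```

```text
time: 17.2
tool_pos: [602.7, 309.7, 329.7]
tcp_rot: [-3.138, 0.001, 1.571]
contact_force: [0.7, 0.2, -0.7]
grip_width: 67.7
time: 17.95
tool_pos: [525.1, 5.4, 330.6]
tcp_rot: [3.141, 0.002, 1.566]
contact_force: [1.2, 0.2, -0.6]
grip_width: 80.2
time: 18.78
tool_pos: [463.5, -236.7, 329.9]
tcp_rot: [3.141, -0.0, 1.572]
contact_force: [1.3, -0.2, 0.7]
grip_width: 79.6
[ 463.59775452 -236.5204757   329.86597295] [ 3.14152412e+00 -2.41824870e-04  1.57289407e+00]
```

View pics/c5.png

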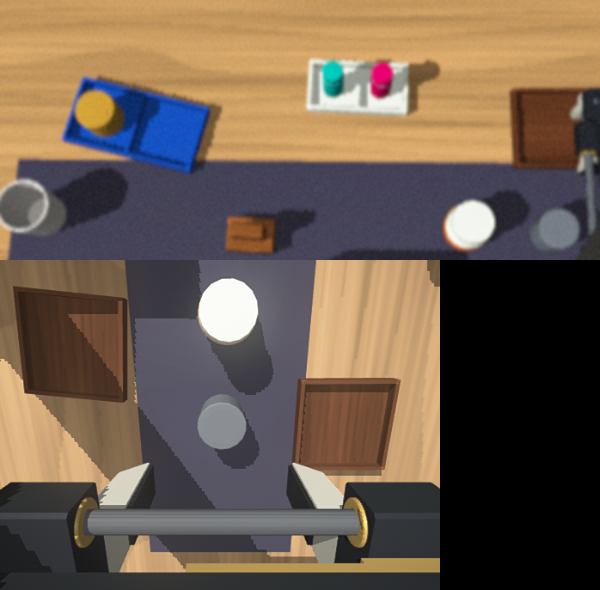

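All three placed items stand in their bays. The grey tin is under the gripper, about 2 mm further toward −y.

```bash
python3 -m pendant '[[[-0.002,0,0.03],[0,0,0],0.08],[[-0.002,0,0.06],[0,0,0],0.08],[[-0.002,0,0.09],[0,0,0],0.08],[[-0.002,0,0.12],[0,0,0],0.08],[[-0.002,0,0.133],[0,0,0],0.08],[[-0.002,0,0.133],[0,0,0],0.07],[[-0.002,0,0.133],[0,0,0],0.06],[[-0.002,0,0.133],[0,0,0],0.05],[[-0.002,0,0.133],[0,0,0],0.035],[[-0.002,0,0.133],[0,0,0],0.035]]'; python3 -m pendant '[[[0,0,0],[0,0,0],0.035],[[0,0,0],[0,0,0],0.035],[[0,0,0],[0,0,0],0.035],[[0,0,-0.01],[0,0,0],0.035],[[0,0,-0.03],[0,0,0],0.035],[[0,0,-0.06],[0,0,0],0.035],[[0,0,-0.09],[0,0,0],0.035],[[0,0,-0.12],[0,0,0],0.035],[[0,0,-0.133],[0,0,0],0.035],[[0,0,-0.133],[0,0,0],0.035]]'
```

```text
time: 19.72
tool_pos: [463.5, -240.2, 198.1]
tcp_rot: [3.139, 0.002, 1.571]
contact_force: [-0.1, 0.1, -0.3]
grip_width: 51.3
time: 20.55
tool_pos: [463.5, -240.5, 333.8]
tcp_rot: [3.136, 0.004, 1.571]
contact_force: [0.2, -0.5, -1.5]
grip_width: 47.0
```

```bash
python3 -m pendant '[[[0.014,0.004,0],[0,0,0],0.035],[[0.042,0.011,0],[0,0,0],0.035],[[0.078,0.020,0],[0,0,0],0.035],[[0.114,0.029,0],[0,0,0],0.035],[[0.150,0.038,0],[0,0,0],0.035],[[0.186,0.048,0],[0,0,0],0.035],[[0.222,0.057,0],[0,0,0],0.035],[[0.258,0.066,0],[0,0,0],0.035],[[0.294,0.075,0],[0,0,0],0.035],[[0.33,0.084,0],[0,0,0],0.035]]';python3 -m pendant '[[[0.036,0.009,0],[0,0,0],0.035],[[0.072,0.018,0],[0,0,0],0.035],[[0.104,0.027,0],[0,0,0],0.035],[[0.128,0.033,0],[0,0,0],0.035],[[0.139,0.036,0],[0,0,0],0.035],[[0.1425,0.0368,0],[0,0,0],0.035],[[0.1425,0.0368,0],[0,0,0],0.035],[[0.1425,0.0368,0.01],[0,0,0],0.035],[[0.1425,0.0368,0.03],[0,0,0],0.035]]';python3 -m pendant '[[[0,0,0.03],[0,0,0],0.035],[[0,0,0.06],[0,0,0],0.035],[[0,0,0.08],[0,0,0],0.035],[[0,0,0.09],[0,0,0],0.035],[[0,0,0.095],[0,0,0],0.035],[[0,0,0.097],[0,0,0],0.035],[[0,0,0.097],[0,0,0],0.035]]';python3 -m pendant '[[[0,0,0.001],[0,0,0],0.035],[[0,0,0.001],[0,0,0],0.035],[[0,0,0.001],[0,0,0],0.035],[[0,0,0.002],[0,0,0],0.035],[[0,0,0.002],[0,0,0],0.035]]'
```

```text
time: 21.38
tool_pos: [546.8, 91.7, 328.5]
tcp_rot: [-3.139, 0.0, 1.571]
contact_force: [0.8, -0.6, 0.2]
grip_width: 47.3
time: 22.13
tool_pos: [584.5, 230.9, 301.2]
tcp_rot: [3.137, -0.001, 1.569]
contact_force: [0.7, 0.1, -1.0]
grip_width: 47.3
time: 22.72
tool_pos: [584.4, 231.9, 203.4]
tcp_rot: [3.14, -0.0, 1.57]
contact_force: [0.6, -0.1, -0.8]
grip_width: 46.7
time: 23.13
tool_pos: [584.2, 232.5, 201.9]
tcp_rot: [3.14, -0.0, 1.571]
contact_force: [-0.9, -0.8, 3.8]
grip_width: 47.3
```

```bash
python3 -m pendant '[[[0,0,-0.001],[0,0,0],0.05],[[0,0,-0.001],[0,0,0],0.055],[[0,0,-0.001],[0,0,0],0.065],[[0,0,-0.001],[0,0,0],0.068],[[0,0,-0.001],[0,0,0],0.068],[[0,0,-0.01],[0,0,0],0.068],[[0,0,-0.03],[0,0,0],0.068],[[0,0,-0.06],[0,0,0],0.068],[[0,0,-0.09],[0,0,0],0.068],[[0,0,-0.129],[0,0,0],0.068]]';python3 -m pendant '[[[-0.111,-0.129,0],[0,0,0.06],0.06],[[-0.111,-0.129,0],[0,0,0.06],0.06],[[-0.111,-0.129,0],[0,0,0.06],0.06],[[-0.111,-0.129,0],[0,0,0.06],0.06],[[-0.111,-0.129,0],[0,0,0.06],0.06],[[-0.111,-0.129,0],[0,0,0.06],0.06],[[-0.111,-0.129,0],[0,0,0.06],0.06],[[-0.111,-0.129,0],[0,0,0.06],0.06]]';python3 - <<'E'
from h import *
c=snap('wrist','w6'); o=get_obs(); print(o['tool_pos'],o['tcp_rot'])
E
```

```text
time: 23.97
tool_pos: [583.4, 232.2, 329.8]
tcp_rot: [-3.138, 0.001, 1.571]
contact_force: [0.7, 0.1, 0.6]
grip_width: 67.8
time: 24.63
tool_pos: [456.1, 121.8, 330.3]
tcp_rot: [3.139, -0.0, 1.511]
contact_force: [-0.1, -0.7, 0.6]
grip_width: 59.8
[456.03664216 121.92682272 330.06758897] [ 3.13994117e+00 -2.64411546e-04  1.51118753e+00]
```

View pics/w6.png

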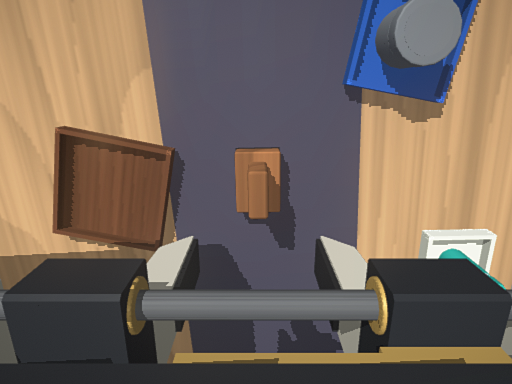

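The stamp's bar, with its top at (258,194), is aligned and centred between the fingers.

```bash
python3 -m pendant '[[[0,0,0.03],[0,0,0],0.05],[[0,0,0.06],[0,0,0],0.05],[[0,0,0.09],[0,0,0],0.05],[[0,0,0.121],[0,0,0],0.05],[[0,0,0.121],[0,0,0],0.045],[[0,0,0.121],[0,0,0],0.035],[[0,0,0.121],[0,0,0],0.025],[[0,0,0.121],[0,0,0],0.017],[[0,0,0.121],[0,0,0],0.006],[[0,0,0.121],[0,0,0],0.006]]'; python3 -m pendant '[[[0,0,0],[0,0,0],0.006],[[0,0,0],[0,0,0],0.006],[[0,0,0],[0,0,0],0.006],[[0,0,-0.01],[0,0,0],0.006],[[0,0,-0.03],[0,0,0],0.006],[[0,0,-0.06],[0,0,0],0.006],[[0,0,-0.09],[0,0,0],0.006],[[0,0,-0.121],[0,0,0],0.006],[[0,0,-0.121],[0,0,0],0.006],[[0,0,-0.121],[0,0,0],0.006]]'
```

```text
time: 25.52
tool_pos: [455.5, 121.5, 210.1]
tcp_rot: [3.138, -0.0, 1.511]
contact_force: [1.2, 0.5, 0.2]
grip_width: 16.1
time: 26.35
tool_pos: [455.1, 121.4, 331.4]
tcp_rot: [3.137, -0.001, 1.511]
contact_force: [-0.6, -0.3, -1.6]
grip_width: 15.8
```

```bash
python3 -m pendant '[[[-0.014,0.006,0],[0,0,-0.01],0.006],[[-0.042,0.018,0],[0,0,-0.02],0.006],[[-0.077,0.034,0],[0,0,-0.03],0.006],[[-0.112,0.049,0],[0,0,-0.04],0.006],[[-0.147,0.065,0],[0,0,-0.05],0.006],[[-0.183,0.081,0],[0,0,-0.06],0.006],[[-0.219,0.096,0],[0,0,-0.06],0.006],[[-0.255,0.112,0],[0,0,-0.06],0.006],[[-0.291,0.128,0],[0,0,-0.06],0.006],[[-0.325,0.143,0],[0,0,-0.06],0.006]]';python3 -m pendant '[[[-0.023,0.009,0],[0,0,0],0.006],[[-0.034,0.013,0],[0,0,0],0.006],[[-0.037,0.0137,0],[0,0,0],0.006],[[-0.037,0.0137,0.01],[0,0,0],0.006],[[-0.037,0.0137,0.03],[0,0,0],0.006],[[-0.037,0.0137,0.055],[0,0,0],0.006],[[-0.037,0.0137,0.08],[0,0,0],0.006],[[-0.037,0.0137,0.1],[0,0,0],0.006],[[-0.037,0.0137,0.11],[0,0,0],0.006],[[-0.037,0.0137,0.114],[0,0,0],0.006]]';python3 -m pendant '[[[0,0,0.002],[0,0,0],0.006],[[0,0,0.003],[0,0,0],0.006],[[0,0,0.003],[0,0,0],0.006],[[0,0,0.004],[0,0,0],0.006],[[0,0,0.004],[0,0,0],0.006]]'
```

```text
time: 27.18
tool_pos: [578.1, -213.7, 327.6]
tcp_rot: [-3.139, -0.001, 1.57]
contact_force: [0.1, 0.3, -0.9]
grip_width: 15.5
time: 28.02
tool_pos: [590.9, -246.7, 214.0]
tcp_rot: [-3.137, -0.003, 1.572]
contact_force: [-8.7, 7.1, 22.5]
grip_width: 15.3
time: 28.43
tool_pos: [591.6, -247.3, 214.0]
tcp_rot: [-3.142, -0.0, 1.572]
contact_force: [-5.1, 3.4, 11.9]
grip_width: 16.0
```

```bash
python3 -m pendant '[[[0,0,-0.002],[0,0,0],0.018],[[0,0,-0.002],[0,0,0],0.024],[[0,0,-0.002],[0,0,0],0.034],[[0,0,-0.002],[0,0,0],0.04],[[0,0,-0.002],[0,0,0],0.04],[[0,0,-0.01],[0,0,0],0.04],[[0,0,-0.03],[0,0,0],0.04],[[0,0,-0.06],[0,0,0],0.04],[[0,0,-0.09],[0,0,0],0.04],[[0,0,-0.118],[0,0,0],0.04]]';python3 -m pendant '[[[0,-0.2,-0.05],[0,0,0],0.04],[[0,-0.2,-0.05],[0,0,0],0.04],[[0,-0.2,-0.05],[0,0,0],0.04],[[0,-0.2,-0.05],[0,0,0],0.04],[[0,-0.2,-0.05],[0,0,0],0.04],[[0,-0.2,-0.05],[0,0,0],0.04],[[0,-0.2,-0.05],[0,0,0],0.04],[[0,-0.2,-0.05],[0,0,0],0.04]]';python3 - <<'E'
from h import *
snap('top','top7'); s=snap('side','side7')
a=cv2.imread('pics/top7.png')[110:235,70:400]; b=cv2.imread('pics/side7.png')[110:310,100:340]
cv2.imwrite('pics/c7.png',np.vstack([cv2.resize(a,(660,250)),np.hstack([cv2.resize(b,(420,350)),np.zeros((350,240,3),np.uint8)])]))
E
```

```text
time: 29.27
tool_pos: [591.8, -248.6, 331.7]
tcp_rot: [3.141, 0.0, 1.57]
contact_force: [0.7, 0.1, -0.0]
grip_width: 40.0
time: 29.93
tool_pos: [392.1, -248.8, 380.4]
tcp_rot: [3.14, 0.001, 1.57]
contact_force: [0.3, 0.1, 0.0]
grip_width: 40.4
```

View pics/c7.png

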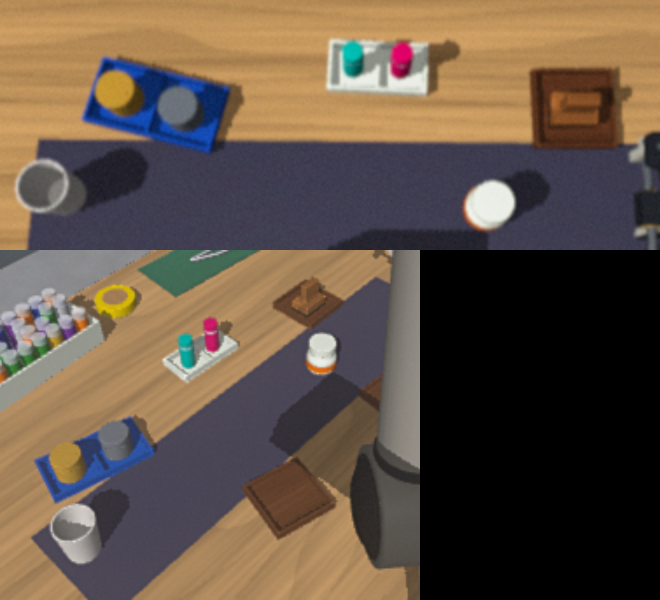

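All five items look upright in their bays. One numeric check of each item against its tray, in the same camera, and then I'll hand in.

Run:
```python
from w import *
def sub(n,b):
    d=dict(np.load(f'pics/{n}.npz')); x0,y0,x1,y1=b; k=np.zeros_like(d['color']); k[y0:y1,x0:x1]=d['color'][y0:y1,x0:x1]; d['color']=k; return d
for n,B in(('top7',{'mag':(225,120,300,165),'teal':(225,120,300,165),'brass':(110,138,150,170)}),('side7',{'mag':(185,140,250,190),'teal':(185,140,250,190),'brass':(118,212,155,255)})):
    for k,b in B.items(): print(n,end=' '); seg(sub(n,b),k,36 if k!='brass' else 26)
t=dict(np.load('pics/top7.npz')); print('grey',ray(t,(70+178/2,110+104/2),48),'stampbar',ray(t,(70+576/2,110+101/2),64),'jar',ray(t,(70+491/2,110+204/2),58))
t0=np.load('pics/top0.npz')['color'].astype(int);d=abs(t['color'].astype(int)-t0).sum(2)
print('cup/jar px diff',d[185:220,78:115].mean(),d[197:228,300:330].mean(),'bg',d[20:80,120:220].mean())
```

```text
top7 mag [265 131  12  18 167] [270.1 139.3] [646.99125797 -31.89593934]
top7 teal [241 131  11  17 159] [245.9 138.9] [647.64745169  27.28519209]
top7 brass [110 138  40  30 723] [127.3 151.5] [616.52348377 319.12158825]
side7 mag [216 148   9  20 146] [220.2 157.6] [646.97230951 -34.03955851]
side7 teal [202 158   9  20 144] [206.2 167. ] [647.25860428  25.762559  ]
side7 brass [ 118  212   37   43 1043] [135.5 232.4] [606.11757358 318.15144262]
grey [583.74953926 233.39587331  48.        ] stampbar [ 586.02411472 -235.0723218    64.        ] jar [ 464.84797974 -133.76565425   58.        ]
cup/jar px diff 12.932818532818533 12.179569892473118 bg 15.069333333333333
```

```bash
python3 -c "
from plant import *
print(close_job()); print(get_obs()['time'])"
```

```text
the job is handed in; nothing more can be done
None
the job is handed in; nothing more can be done
```

All five things are put away, and the job was handed in at about 30 s on the robot's clock, out of 131 s allowed. No verdict was reported.

- **White tray:** the magenta vial is in the right bay and the teal vial in the left. The top and side cameras put both within about 5 mm of their bay centres.
- **Blue tray:** the brass tin is in the left bay and the grey tin in the right. I let each go within about 1 mm of its estimated bay centre.
- **Dark wooden tray (rightmost):** the stamp was let go about 1 mm from the estimated tray centre.

Each item was lowered until the wrist force showed it touching the tray floor, and only then released. In the final top and side pictures all five stand upright. The cup and jar pixels differ from the first picture no more than the plain bench does, so they have not moved.

Some checks disagreed:
- **Wrist camera:** it read 2 to 6 mm further in +x than the fixed cameras, so I used compromise positions.
- **Brass tin:** the final colour check was spoiled by similarly coloured wood in the background. I relied on its release position and the pictures instead.
- **Stamp:** a hand-picked pixel put the bar about 14 mm from the tray centre. That is within the 30 mm allowed, and the release pose said about 1 mm.

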